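# Line up the examination lenses by size

## Robot

A 6-joint arm with a two-finger parallel gripper is mounted at the origin on the work surface. World frame = base frame: x ahead of the robot, y to its left, z up, the work surface at z = 0. Lengths are in m, angles in rad, forces in N, time in s.
With the tool pointing down it reaches from about 0.325 to 0.775 m from the base axis. Payload 5.5 kg.
Tool frame: the origin (TCP) lies midway between the tips of the shut fingers; the grasp point (between the pads) lies 19 mm behind it; z points along the fingers, y is the direction in which the jaws open and shut (so a half turn about z gives the same grasp; the last joint's range is limited). The gripper opens to 88 mm and grips with 3 to 60 N. Pads are 20 mm wide; open, the fingers measure 115 mm over their backs; the gripper's body (75 mm by 178 mm) begins 61 mm behind the grasp point.
Start: joints at [-1.225, 0.091, 1.231, -0, 1.82, -0.057], TCP at [0.235, -0.552, 0.188] pointing down, gripper open.
Joint ranges: [-2.87, 2.87], [-0.86, 2.18], [0.17, 2.46], [-1.51, 4.65], [0.06, 2.69], [-2.65, 2.65]. Speed limits (rad/s): [2.57, 2.57, 3.01, 3.14, 3.14, 3.14].

## Interface

Orientations are given as a unit quaternion [w, x, y, z].
In Python, from station import r, solver, readout, vision, job gives the robot as it stands. The module is installed in compiled form; this text tells all that it offers. Calls block until the motion is done:
- r.move_to(position, orientation): joint-space move of the TCP to a pose.
- r.move_straight(position, ori=None, feed=0.15, until_force=None): straight line of the TCP; ori=None keeps the orientation; feed is the mean speed in m/s. With until_force (N) it stops when the force on the tool has changed by that much, and returns True; else False.
- r.set_joints(angles): joint-space move.
- r.move_gripper(opening): opening from 0.0 (shut) to 1.0 (fully open); the grip force is fixed at half the most; returns when the fingers have stopped.
- r.wait(seconds).
- solver.solve_ik(position, orientation): joint angles nearest the present ones, or None.
- readout.get_state(): the state.
- vision.capture(name): name is "scene" or "side" or "wrist"; returns a dict with "pixels" (400x640x3 uint8, red, green, blue), "fx", "fy", "cx", "cy" (pixels), "D" ([k1, k2, p1, p2, k3] as OpenCV has them; the pictures are not rectified), "rvec" (rotation vector, rad) and "tvec" (3), from world to camera coordinates, as OpenCV has them; the wrist camera has in their place "T_tool_cam" (4x4, takes a point from camera to tool coordinates, whose origin is the TCP and whose axes are the flange's). Camera axes: x right, y down, z forward; pixel columns grow to the right and rows downward; lengths in m; the calibration is good to about 2 mm. A picture is of the moment at which its call begins: read the wrist's pose just before it. There is no depth.
A pose or a line that the arm cannot do raises r.MotionError and nothing moves.
- job.sign_off(): hands the job in, once; it reports no verdict.
The state is a dict: "time": time; "joint_pos": joint angles; "qd": joint speeds; "joint_efforts": joint torques, N m; "tool_pos": TCP position; "tcp_rot": TCP orientation; "force": force on the tool from outside, world axes, zero at the start; "ft_torque": the same for the moment, N m; "finger_gap": opening from 0.0 (shut) to 1.0 (fully open).
Only numpy, scipy, OpenCV 4.12 (cv2) and the standard library are available. Lean on these libraries where they do the work, as an engineer would, in place of code of your own. Each camera call takes 0.05 s, during which the arm holds its last target. There are 200 camera calls.

## Task

Put the four loose examination lenses away on the lens tray in order of size, one on the middle of each blue mat: the smallest on the mat next to the white swab jar, then each larger one in turn, the largest at the far end beside the wooden block. Set each lens down flat, glass up, rather than dropping it, and do not knock over the dropper bottle.

Things in the scene. Friction and masses are not known exactly. Their poses are not given: they have to be found in the camera images.
- lens30: The smallest of four hand-held examination lenses: a round black barrel 30 mm in diameter and 24 mm high with straight sides, lying flat, its slightly domed glass face up (the dome stands 4 mm above the barrel). Loose, 30 to 170 g. Origin: centre of its underside; z up along its axis. It starts on the table (height 0).
- lens40: The second smallest of four hand-held examination lenses: a round black barrel 40 mm in diameter and 26 mm high with straight sides, lying flat, its slightly domed glass face up (the dome stands 4 mm above the barrel). Loose, 30 to 170 g. Origin: centre of its underside; z up along its axis. It starts on the table (height 0).
- lens50: The second largest of four hand-held examination lenses: a round black barrel 50 mm in diameter and 28 mm high with straight sides, lying flat, its slightly domed glass face up (the dome stands 4 mm above the barrel). Loose, 30 to 170 g. Origin: centre of its underside; z up along its axis. It starts on the table (height 0).
- lens60: The largest of four hand-held examination lenses: a round black barrel 60 mm in diameter and 30 mm high with straight sides, lying flat, its slightly domed glass face up (the dome stands 4 mm above the barrel). Loose, 30 to 170 g. Origin: centre of its underside; z up along its axis. It starts on the table (height 0).
- mat1: Round blue cloth-faced firm mat, 66 mm in diameter, 4 mm thick, fixed on the low white tray (80 x 356 mm, 8 mm high): number 1 of four equal mats in a straight row, 90 mm centre to centre, counted from the robot's left (+y) to its right. Origin: centre of its underside, which is 8 mm above the table, so a lens on it stands 12 mm above the table and 4 mm above this origin. Its y axis runs along the row towards lower mat numbers, its x axis across the row.
- mat2: Round blue cloth-faced firm mat, 66 mm in diameter, 4 mm thick, fixed on the low white tray (80 x 356 mm, 8 mm high): number 2 of four equal mats in a straight row, 90 mm centre to centre, counted from the robot's left (+y) to its right. Origin: centre of its underside, which is 8 mm above the table, so a lens on it stands 12 mm above the table and 4 mm above this origin. Its y axis runs along the row towards lower mat numbers, its x axis across the row.
- mat3: Round blue cloth-faced firm mat, 66 mm in diameter, 4 mm thick, fixed on the low white tray (80 x 356 mm, 8 mm high): number 3 of four equal mats in a straight row, 90 mm centre to centre, counted from the robot's left (+y) to its right. Origin: centre of its underside, which is 8 mm above the table, so a lens on it stands 12 mm above the table and 4 mm above this origin. Its y axis runs along the row towards lower mat numbers, its x axis across the row.
- mat4: Round blue cloth-faced firm mat, 66 mm in diameter, 4 mm thick, fixed on the low white tray (80 x 356 mm, 8 mm high): number 4 of four equal mats in a straight row, 90 mm centre to centre, counted from the robot's left (+y) to its right. Origin: centre of its underside, which is 8 mm above the table, so a lens on it stands 12 mm above the table and 4 mm above this origin. Its y axis runs along the row towards lower mat numbers, its x axis across the row.
- jar: White ceramic swab jar with a steel lid, 45 mm in diameter, 65 mm high, fixed to the table 79 mm beyond the centre of the end mat, at one end of the row (left or right, it varies). Origin: centre of its underside. At the other end of the row, at the same distance, stands a small wooden block instead (44 x 36 mm, 34 mm high).
- dropper: Eye-dropper bottle, white with a blue cap, 28 mm in diameter, 60 mm high, 50 g, standing loose among the lenses. Not to be knocked over. Origin: centre of its underside.
Not all that is in view belongs to the job. Leave any yellow look-alike of the lens40 alone.

How it is judged:
At the end, for the whole second after the job is handed in: The four lenses lie flat, glass up, at rest and released, one on each mat, centred to within 12 mm, with sizes rising from the mat beside the jar (smallest) to the mat at the far end of the row (largest) (((horizontal distance between jar and mat1 below 0.12 m and horizontal distance between lens30 and mat1 below 0.012 m and z of lens30 in the frame of mat1 between 0.001 and 0.007 m and horizontal distance between lens40 and mat2 below 0.012 m and z of lens40 in the frame of mat2 between 0.001 and 0.007 m and horizontal distance between lens50 and mat3 below 0.012 m and z of lens50 in the frame of mat3 between 0.001 and 0.007 m and horizontal distance between lens60 and mat4 below 0.012 m and z of lens60 in the frame of mat4 between 0.001 and 0.007 m) or (horizontal distance between jar and mat4 below 0.12 m and horizontal distance between lens30 and mat4 below 0.012 m and z of lens30 in the frame of mat4 between 0.001 and 0.007 m and horizontal distance between lens40 and mat3 below 0.012 m and z of lens40 in the frame of mat3 between 0.001 and 0.007 m and horizontal distance between lens50 and mat2 below 0.012 m and z of lens50 in the frame of mat2 between 0.001 and 0.007 m and horizontal distance between lens60 and mat1 below 0.012 m and z of lens60 in the frame of mat1 between 0.001 and 0.007 m)) and linear speed of each of lens30, lens40, lens50, lens60 below 0.02 m/s and angular speed of each of lens30, lens40, lens50, lens60 below 0.2 rad/s and angle between each of lens30, lens40, lens50, lens60's own z axis and vertical below 0.1 rad); the robot touches nothing.
It fails at once if the 30 mm lens was dropped (fell freely at over 0.6 m/s, about 20 mm of fall) (contact force between lens30 and anything else below 0.01 N and linear speed of lens30 above 0.6 m/s).
It fails at once if the 40 mm lens was dropped (fell freely at over 0.6 m/s, about 20 mm of fall) (contact force between lens40 and anything else below 0.01 N and linear speed of lens40 above 0.6 m/s).
It fails at once if the 50 mm lens was dropped (fell freely at over 0.6 m/s, about 20 mm of fall) (contact force between lens50 and anything else below 0.01 N and linear speed of lens50 above 0.6 m/s).
It fails at once if the 60 mm lens was dropped (fell freely at over 0.6 m/s, about 20 mm of fall) (contact force between lens60 and anything else below 0.01 N and linear speed of lens60 above 0.6 m/s).
It fails at once if the dropper bottle was knocked over (angle between dropper's own z axis and vertical above 0.6 rad).
It also fails if it takes over 120 s, if anything falls off the work surface, if the arm or the gripper's body presses on something with over 40 N, if the wrist force passes 120 N, or if a joint passes its speed limit or range.

## Working session

There is one attempt and no reset: what is moved stays moved. The work goes in short steps, each a Python script; the robot and the scene stay as the last script left them, time stands still between calls to the robot, and variables do not carry over. Pictures are saved under pics/ and viewed, about 12 in all and at most 16, crops included, and the job is handed in when it is done.

```bash
mkdir -p pics; cat > h.py <<'E'
import numpy as np, cv2
from station import r, solver, readout, vision, job
def snap(n,f):
    c=vision.capture(n); cv2.imwrite('pics/'+f,c['pixels'][:,:,::-1]); np.save('pics/'+f[:-4]+'.npy',{k:v for k,v in c.items()},allow_pickle=True); return c
def load(f): return np.load('pics/'+f+'.npy',allow_pickle=True).item()
def ray(c,uv,z):
    "world xy of pixels at height z"
    K=np.array([[c['fx'],0,c['cx']],[0,c['fy'],c['cy']],[0,0,1.]])
    p=cv2.undistortPoints(np.array(uv,float).reshape(-1,1,2),K,np.array(c['D'],float)).reshape(-1,2)
    d=np.c_[p,np.ones(len(p))]
    if 'rvec' in c:
        R=cv2.Rodrigues(np.array(c['rvec'],float))[0]; o=-R.T@np.array(c['tvec'],float).ravel(); d=d@R
    else:
        T=c['Twc']; o=T[:3,3]; d=d@T[:3,:3].T
    return o[:2]+d[:,:2]*((z-o[2])/d[:,2])[:,None]
E
python3 - <<'E'
from h import *
a=snap('scene','s0.png');b=snap('side','d0.png')
for c in(a,b):print({k:np.round(v,3).tolist() for k,v in c.items() if k!='pixels'})
s=readout.get_state();print(s)
E
```

```text
{'fx': 443.052, 'fy': 443.052, 'cx': 326.793, 'cy': 194.073, 'D': [-0.072, 0.0, 0.0, 0.0, 0.0], 'rvec': [1.409, 2.103, -0.938], 'tvec': [0.233, -0.314, 1.232]}
{'fx': 402.202, 'fy': 402.202, 'cx': 321.661, 'cy': 189.258, 'D': [-0.053, 0.0, 0.0, 0.0, 0.0], 'rvec': [2.19, -0.326, 0.147], 'tvec': [-0.542, 0.126, 0.608]}
{'time': 0.1, 'joint_pos': array([-1.22470259e+00,  9.18046657e-02,  1.23174805e+00, -2.10754018e-05,
        1.81978165e+00, -5.66804429e-02]), 'qd': array([ 1.14362736e-03, -1.84090176e-03, -2.36267260e-03,  1.16259283e-03,
       -5.52997454e-04,  6.03342294e-06]), 'joint_efforts': array([ 2.90292483e-03, -4.47858453e+01, -4.07569313e+01,  7.01867882e-02,
        2.84176919e-02, -1.32145888e-04]), 'tool_pos': array([ 0.23507824, -0.55168896,  0.18731719]), 'tcp_rot': array([-8.60281899e-04,  9.79790208e-01,  2.00025970e-01, -1.35687681e-04]), 'force': array([0.30852379, 0.37849475, 1.51094777]), 'ft_torque': array([-0.00498904, -0.02516016, -0.02521509]), 'finger_gap': 1.001651546875111}
```

View pics/s0.png

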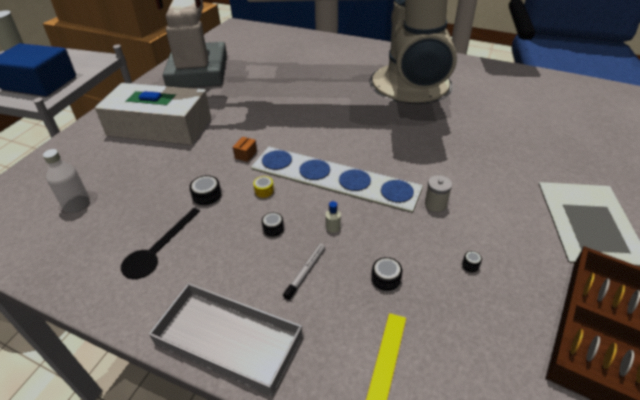

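View pics/d0.png

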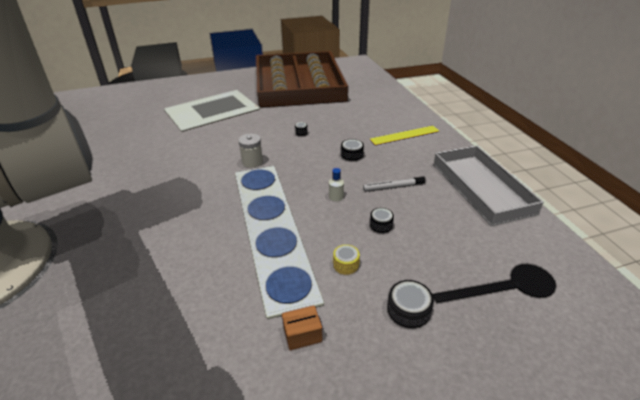

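The scene view shows the jar at (438,193), the block at (245,148) and the mats at (277,160), (314,169), (355,180) and (397,190). Dark round candidates are (205,189), (273,223), (387,271) and (472,261). The dropper is at (333,217). Lookalikes to leave alone are the yellow ring (263,186), the black occluder's disc (139,263) and the pen (290,290).

```bash
python3 - <<'E'
from h import *
a=load('s0');b=load('d0')
im=a['pixels'][140:300,180:500,::-1];cv2.imwrite('pics/c0.png',cv2.resize(im,None,fx=2.5,fy=2.5,interpolation=cv2.INTER_CUBIC))
def pr(n,c,uv,z): print(n,np.round(ray(c,uv,z),4).tolist())
pr('lensA',a,[(206,185),(273,219),(387,266),(472,257)],.028)
pr('lensB',b,[(411,299),(382,215),(352,146),(301,127)],.028)
for n,c in(('A',a),('B',b)):
    im=c['pixels'].astype(int); m=((im[...,2]-im[...,0]>35)).astype(np.uint8)
    N,l,st,ce=cv2.connectedComponentsWithStats(m)
    for i in range(1,N):
        if st[i,4]>200: print(n,ce[i].round(1),st[i,4],ray(c,[ce[i]],.012).round(4)[0])
pr('jar A/B',a,[(437,180)],.065);pr('',b,[(250,138)],.065)
pr('drop',a,[(333,229)],0.002);pr('',b,[(336,198)],0.002)
E
```

```text
lensA [[0.6095, -0.2573], [0.6431, -0.0894], [0.6687, 0.1334], [0.598, 0.2596]]
lensB [[0.6089, -0.264], [0.6404, -0.0957], [0.6697, 0.1282], [0.5889, 0.2428]]
A [582.   59.8] 3396 [-0.3242  0.4574]
A [28. 56.] 1197 [ 0.2752 -1.1964]
A [276.3 159.1] 424 [ 0.4657 -0.1765]
A [314.3 168.9] 461 [ 0.466  -0.0863]
A [354.3 179.3] 503 [0.4661 0.0033]
A [396.8 190.4] 544 [0.4666 0.0934]
B [236.4  45.5] 1210 [0.5258 0.9647]
B [257.6 178.9] 479 [0.4638 0.0921]
B [265.8 207.1] 636 [0.4635 0.002 ]
B [275.6 241.6] 882 [ 0.4629 -0.0884]
B [288.1 284.4] 1264 [ 0.4626 -0.1787]
jar A/B [[0.4697, 0.1666]]
 [[0.4653, 0.1608]]
drop [[0.6026, 0.0115]]
 [[0.5932, 0.002]]
```

View pics/c0.png

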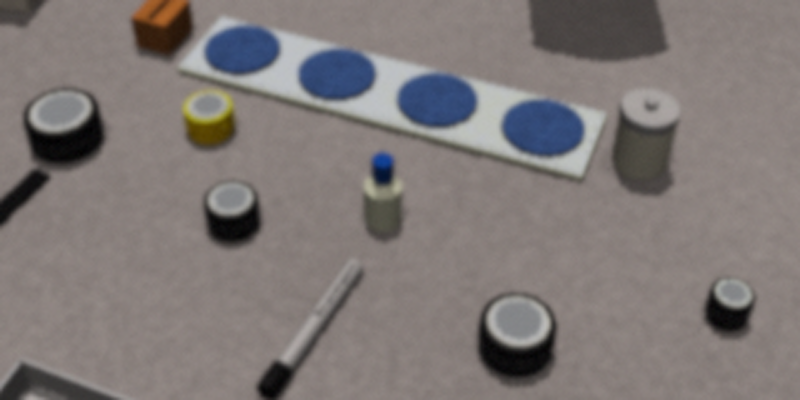

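```bash
cat >> h.py <<'E'
from scipy.spatial.transform import Rotation as Rn
def q(yaw):  # jaw axis direction angle (world), tool down
    t=(yaw+np.pi/2)/2; return [0,np.cos(t),np.sin(t),0]
def wrist(f):
    s=readout.get_state(); c=vision.capture('wrist')
    w=s['tcp_rot']; T=np.eye(4); T[:3,:3]=Rn.from_quat([w[1],w[2],w[3],w[0]]).as_matrix(); T[:3,3]=s['tool_pos']
    c['Twc']=T@np.array(c['T_tool_cam']); cv2.imwrite('pics/'+f+'.png',c['pixels'][:,:,::-1]); np.save('pics/'+f+'.npy',c,allow_pickle=True); return c
L={60:(.609,-.261),40:(.642,-.093),50:(.669,.131),30:(.594,.251)}
M={30:(.4645,.0925),40:(.4645,.0027),50:(.4645,-.0873),60:(.4645,-.1776)}
E
python3 - <<'E'
from h import *
ims=[]
for k,(x,y) in L.items():
    r.move_to([x-.03,y,.2],q(0)); r.wait(.2)
    c=wrist(f'w{k}'); ims.append(c['pixels'][:,:,::-1])
r.move_to([.43,-.045,.26],q(0)); r.wait(.2); wrist('wm')
print(np.round(c['T_tool_cam'],3),c['fx'],readout.get_state()['time'])
cv2.imwrite('pics/mont.png',cv2.resize(np.vstack([np.hstack(ims[:2]),np.hstack(ims[2:])]),(800,500),interpolation=cv2.INTER_AREA))
E
```

```text
[[ 0.    -0.956 -0.292  0.079]
 [ 1.     0.    -0.001 -0.001]
 [ 0.001 -0.292  0.956 -0.197]
 [ 0.     0.     0.     1.   ]] 329.77538119252205 6.4917
```

View pics/mont.png

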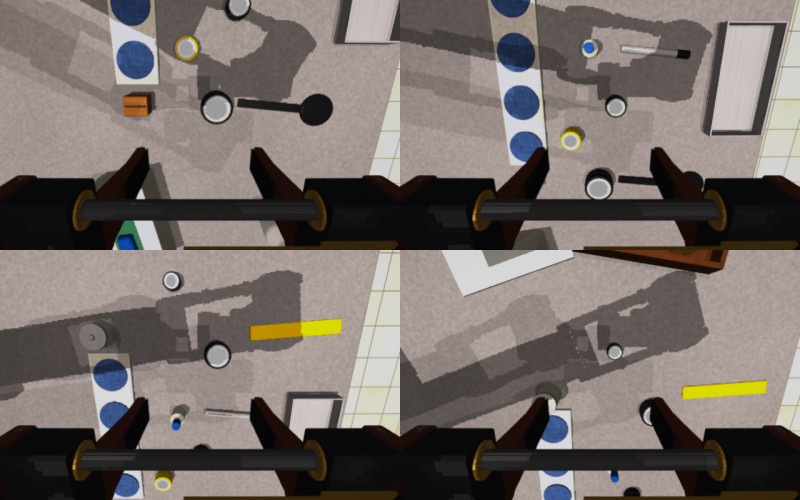

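View pics/wm.png

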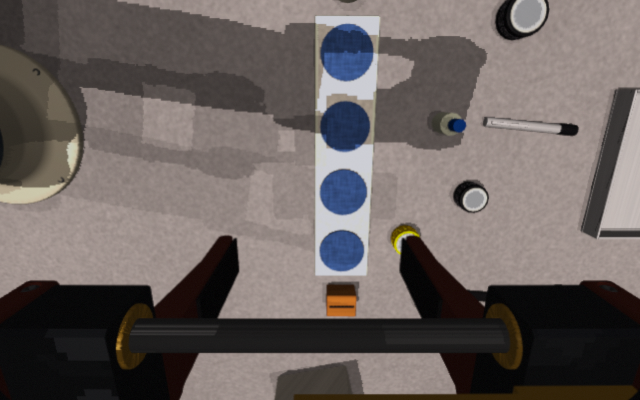

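Each wrist view is roughly centred on its lens: 60 at (347,171), 40 at (346,170), 50 at (348,168) and 30 at (343,162). The spatula-like occluder lies on the +x side of lens 60. I'll refine the positions in code.

```bash
cat >> h.py <<'E'
def bright(c,uv,z,rad=45):
    "centre of the disc (bezel outside black rim) around uv"
    g=cv2.cvtColor(c['pixels'],cv2.COLOR_RGB2GRAY); u,v=map(int,uv)
    m=(g<70).astype(np.uint8); w=np.zeros_like(m); cv2.circle(w,(u,v),rad,1,-1); m*=w
    n=((1-m)*255).astype(np.uint8); f=np.zeros((402,642),np.uint8)
    cv2.floodFill(n,f,(u,v),128); b=(n==128).astype(np.uint8)
    ct=max(cv2.findContours(b,cv2.RETR_EXTERNAL,cv2.CHAIN_APPROX_NONE)[0],key=cv2.contourArea)
    e=cv2.fitEllipse(ct); p=cv2.ellipse2Poly((0,0),(1,1),0,0,360,10)
    w=ray(c,ct.reshape(-1,2),z); (cx,cy),R=cv2.minEnclosingCircle((w*1000).astype(np.float32))
    return np.round(e[0],1),ray(c,[e[0]],z)[0].round(4),(round(cx/1000,4),round(cy/1000,4),'diam mm',round(2*R,1))
E
python3 - <<'E'
from h import *
for k,uv in {60:(347,171),40:(346,170),50:(348,168),30:(343,162)}.items():
    print(k,L[k],*bright(load(f'w{k}'),uv,{60:.030,40:.026,50:.028,30:.024}[k]))
for f in('wm','w60','w50','w40'):
    c=load(f); im=c['pixels'].astype(int); m=((im[...,2]-im[...,0]>35)).astype(np.uint8)
    N,l,st,ce=cv2.connectedComponentsWithStats(m)
    for i in range(1,N):
        if st[i,4]>900: print(f,ce[i].round(1),st[i,:],ray(c,[ce[i]],.012).round(4)[0])
print(ray(load('w40'),[(302,84)],.0).round(3), ray(load('w40'),[(302,74)],.06).round(3))
E
```

```text
60 (0.609, -0.261) [347.  174.1] [ 0.6088 -0.2645] (0.6087, -0.2649, 'diam mm', 50.8)
40 (0.642, -0.093) [319.5 199.5] [ 0.6108 -0.1287] (0.6099, -0.2887, 'diam mm', 975.2)
50 (0.669, 0.131) [348.5 169.4] [0.6713 0.1315] (0.671, 0.1312, 'diam mm', 42.3)
30 (0.594, 0.251) [319.5 199.5] [0.5638 0.2152] (0.5631, 0.0543, 'diam mm', 980.2)
wm [346.7  52.1] [ 321   24   52   57 2330] [0.4627 0.0908]
wm [344.9 126.3] [ 322  102   47   50 1865] [0.4626 0.0006]
wm [342.9 191.8] [ 320  170   47   45 1648] [ 0.462  -0.0891]
wm [341.3 250.7] [ 320  231   44   40 1408] [ 0.4618 -0.1793]
w60 [208.9  16.8] [ 177    0   63   40 2025] [ 0.462  -0.1002]
w60 [215.4  95.3] [ 186   65   60   62 2836] [ 0.4617 -0.1786]
w50 [176.  200.4] [ 149  175   54   51 2068] [0.4629 0.0902]
w50 [179.2 261.7] [ 159  244   46   42 1237] [0.4562 0.007 ]
w50 [203. 378.] [ 184  359   38   36 1022] [ 0.467  -0.1824]
w40 [177.1  10.8] [ 146    0   61   27 1223] [0.4628 0.0727]
w40 [183.5  83.1] [ 156   53   58   62 2409] [0.461  0.0014]
w40 [193.6 164. ] [ 166  137   56   55 2381] [ 0.462  -0.0889]
w40 [198.8 232.6] [ 176  211   52   48 1691] [ 0.4587 -0.1762]
[[0.591 0.001]] [[0.594 0.007]]
```

```bash
sed -i 's/g<70/g<TH/; s/rad=45)/rad=45,TH=70)/' h.py
cat >> h.py <<'E'
M={30:(.463,.0913),40:(.463,.0012),50:(.463,-.0885),60:(.463,-.1785)}
def pick(x,y,yaw):
    r.move_to([x,y,.13],q(yaw)); r.move_straight([x,y,.05],feed=.15); print('touch',r.move_straight([x,y,.004],feed=.08,until_force=6))
    r.move_gripper(0.); r.wait(.2); print('gap mm',readout.get_state()['finger_gap']*88)
    r.move_straight([x,y,.03],feed=.05); r.move_straight([x,y,.15],feed=.15); print('gap mm',readout.get_state()['finger_gap']*88)
def place(x,y,yaw):
    r.move_to([x,y,.15],q(yaw)); r.move_straight([x,y,.03],feed=.12); r.wait(.3)
    print('touch',r.move_straight([x,y,.0145],feed=.02,until_force=4),readout.get_state()['tool_pos'].round(4))
    r.move_gripper(1.); r.wait(.2); r.move_straight([x,y,.15],feed=.12)
    s=readout.get_state(); print(s['time'],s['finger_gap'])
E
python3 - <<'E'
from h import *
for TH in(90,110):
  for k,uv in {60:(347,171),40:(346,170),50:(348,168),30:(343,162)}.items():
    print(k,L[k],*bright(load(f'w{k}'),uv,{60:.030,40:.026,50:.028,30:.024}[k],TH=TH))
for yaw in(-np.pi/2,0,np.pi/2): print([None if (j:=solver.solve_ik([*L[k],.05],q(yaw))) is None else j[5].round(2) for k in L],[None if (j:=solver.solve_ik([*M[k],.05],q(yaw))) is None else j[5].round(2) for k in M])
E
```

```text
60 (0.609, -0.261) [346.9 174.1] [ 0.6087 -0.2646] (0.6085, -0.2646, 'diam mm', 50.3)
40 (0.642, -0.093) [345.5 171.6] [ 0.6405 -0.0955] (0.6404, -0.0957, 'diam mm', 34.0)
50 (0.669, 0.131) [348.5 169.4] [0.6714 0.1315] (0.671, 0.1312, 'diam mm', 41.6)
30 (0.594, 0.251) [343.7 163.8] [0.5916 0.2578] (0.5914, 0.2578, 'diam mm', 25.2)
60 (0.609, -0.261) [347.1 174.4] [ 0.6089 -0.2649] (0.6085, -0.2647, 'diam mm', 49.8)
40 (0.642, -0.093) [345.4 171.7] [ 0.6405 -0.0956] (0.6405, -0.0952, 'diam mm', 33.5)
50 (0.669, 0.131) [348.6 169.7] [0.6715 0.1312] (0.671, 0.1309, 'diam mm', 40.9)
30 (0.594, 0.251) [343.8 164. ] [0.5917 0.2575] (0.5915, 0.2575, 'diam mm', 24.7)
[np.float64(1.11), np.float64(1.37), np.float64(1.71), np.float64(1.92)] [np.float64(1.69), np.float64(1.5), np.float64(1.31), np.float64(1.13)]
[np.float64(-0.46), np.float64(-0.2), np.float64(0.14), np.float64(0.35)] [np.float64(0.12), np.float64(-0.07), np.float64(-0.26), np.float64(-0.44)]
[np.float64(-2.03), np.float64(-1.77), np.float64(-1.43), np.float64(-1.22)] [np.float64(-1.45), np.float64(-1.64), np.float64(-1.83), np.float64(-2.01)]
```

The bezel diameters (50, 41, 34 and 25 mm) confirm which lens is which. I'll start with lens 60, jaws along y to clear the occluder handle.

```bash
python3 - <<'E'
from h import *
pick(.6088,-.2640,-np.pi/2)
place(*M[60],0)
r.move_to([.43,-.045,.26],q(0)); r.wait(.2); wrist('p60'); print(readout.get_state()['time'])
E
```

```text
touch False
gap mm 0.17231609046606516
gap mm 0.7236145489054016
touch False [ 0.4631 -0.1785  0.0146]
18.8583 1.0024773005677252
19.8417
```

View pics/p60.png

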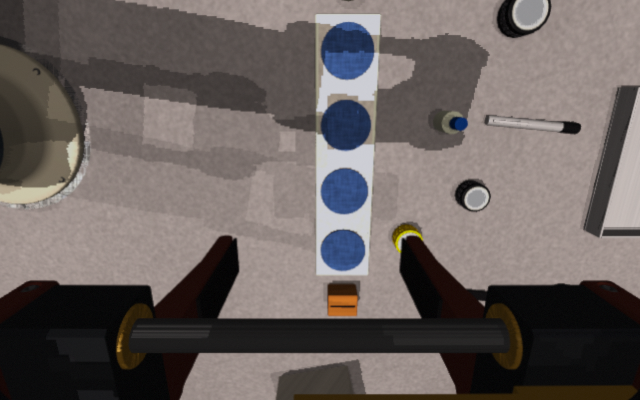

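The gripper closed on nothing (gap 0) and mat 4 is still empty. I'll look at lens 60.

```bash
python3 - <<'E'
from h import *
r.move_to([.579,-.261,.2],q(0)); r.wait(.2); c=wrist('w60b'); a=snap('side','d1.png')
cv2.imwrite('pics/m2.png',np.vstack([cv2.resize(c['pixels'][:260,100:640,::-1],(640,308)),a['pixels'][200:400,:,::-1]]))
E
```

```text
(no output)
```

View pics/m2.png

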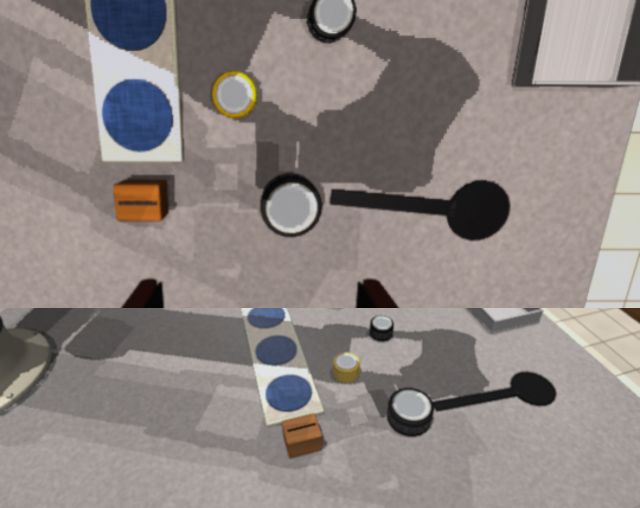

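```bash
python3 - <<'E'
from h import *
c=load('w60b'); print(bright(c,(100+291*540/640,205*260/308),.03,TH=90))
r.move_to([.6088,-.2645,.13],q(-np.pi/2)); 
for z in(.08,.05):
    r.move_straight([.6088,-.2645,z],feed=.1); s=readout.get_state(); print(s['tool_pos'].round(4),s['tcp_rot'].round(3),s['force'].round(2),s['finger_gap'])
wrist('n60'); snap('side','d2.png')
im=cv2.imread('pics/d2.png')[170:370,280:560]; w=cv2.imread('pics/n60.png')
cv2.imwrite('pics/m3.png',np.hstack([cv2.resize(im,(420,300)),cv2.resize(w,(380,300))]))
E
```

```text
(array([345.8, 175.5]), array([ 0.6087, -0.2646]), (0.6085, -0.2647, 'diam mm', 50.1))
[ 0.6088 -0.2646  0.0802] [0. 1. 0. 0.] [0.3  0.14 0.67] 0.997130801208042
[ 0.6084 -0.2643  0.0494] [-0.     1.     0.    -0.001] [-0.74  0.65  0.66] 0.9988387450518327
```

View pics/m3.png

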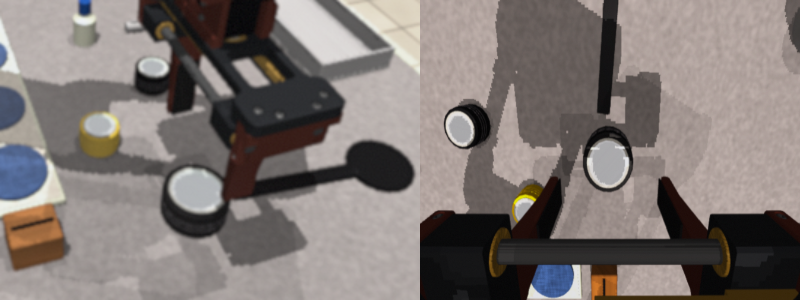

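```bash
python3 - <<'E'
from h import *
b=load('d2'); f=lambda p:(280+p[0]/1.5,170+p[1]/1.5)
print(ray(b,[f((235,197)),f((180,108))],.049).round(4))
a=snap('scene','s2.png'); im=cv2.imread('pics/s2.png')[120:260,130:330]; cv2.imwrite('pics/s2c.png',cv2.resize(im,(800,560),interpolation=cv2.INTER_CUBIC))
E
```

```text
[[ 0.6277 -0.291 ]
 [ 0.6297 -0.1814]]
```

View pics/s2c.png

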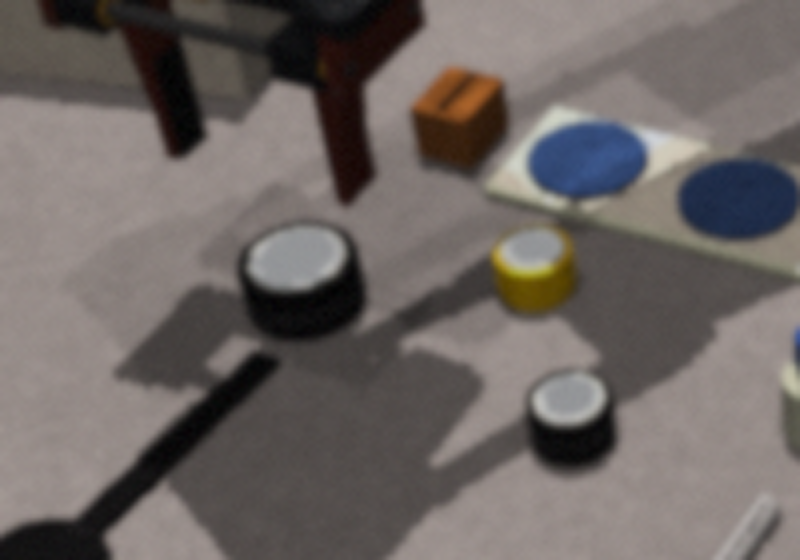

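```bash
python3 - <<'E'
from h import *
a=load('s2');b=load('d2'); f=lambda p:(280+p[0]/1.5,170+p[1]/1.5); g=lambda p:(130+p[0]/4,120+p[1]/4)
for pa,pb in((( 350,203),(235,197)),((178,157),(235,197)),((350,203),(180,108))):
    best=min(((np.linalg.norm(ray(a,[g(pa)],z)-ray(b,[f(pb)],z)),z) for z in np.arange(0,.2,.002))); print(best,ray(a,[g(pa)],best[1]),ray(b,[f(pb)],best[1]))
E
```

```text
(np.float64(0.0653831460455763), np.float64(0.048)) [[ 0.58247233 -0.24372604]] [[ 0.62828361 -0.29037668]]
(np.float64(0.0058452711802817504), np.float64(0.08)) [[ 0.61491356 -0.31517502]] [[ 0.61093656 -0.31089125]]
(np.float64(0.005312039951001474), np.float64(0.082)) [[ 0.61563848 -0.21499092]] [[ 0.61166502 -0.21146538]]
```

Triangulated, the open fingertips are about 32 mm higher than the reported TCP, so the first grip closed above the lens. I'll check whether tip height depends on the opening.

```bash
python3 - <<'E'
from h import *
r.move_straight([.6088,-.2645,.12],feed=.15); out=[]
for g in(0,.5,1.):
    r.move_gripper(g); n=int(g*10); s=readout.get_state(); print(g,s['finger_gap'],s['tool_pos'].round(4))
    snap('scene',f'fs{n}.png'); snap('side',f'fd{n}.png')
    out.append(np.vstack([cv2.resize(cv2.imread(f'pics/fs{n}.png')[100:200,150:240],(266,296),interpolation=cv2.INTER_CUBIC),cv2.resize(cv2.imread(f'pics/fd{n}.png')[170:270,380:470],(266,296),interpolation=cv2.INTER_CUBIC)]))
print(s['time']); cv2.imwrite('pics/f.png',np.hstack(out))
E
```

```text
0 0.007275533387133337 [ 0.6088 -0.2645  0.12  ]
0.5 0.4986694246378691 [ 0.6088 -0.2645  0.12  ]
1.0 0.9985268683239862 [ 0.6088 -0.2645  0.12  ]
27.6667
```

View pics/f.png

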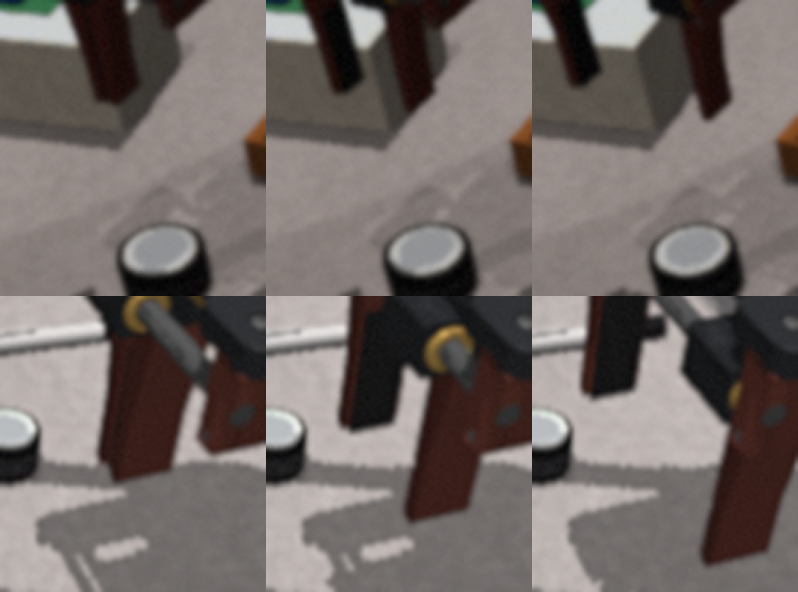

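```bash
python3 - <<'E'
from h import *
a=load('fs0');b=load('fd0'); S=2.96
A=lambda x,y:(150+x/S,100+y/S); B=lambda x,y:(380+x/S,170+(y-296)/S)
def tri(pa,pb):
    z=min(np.arange(0.02,.25,.001),key=lambda z:np.linalg.norm(ray(a,[pa],z)-ray(b,[pb],z))); return z.round(3),ray(a,[pa],z).round(4),ray(b,[pb],z).round(4)
print('shut',tri(A(117,99),B(135,472)))
# half: near(-y) finger centre = scene left, side lower right ; far finger
print('half -y',tri(A(346-266,90),B(440-266,516)),'+y',tri(A(418-266,106),B(368-266,428)))
print('open -y',tri(A(582-532,80),B(736-532,557)),'+y',tri(A(713-532,114),B(611-532,393)))
E
```

```text
shut (np.float64(0.15), array([[ 0.6102, -0.2645]]), array([[ 0.6107, -0.2637]]))
half -y (np.float64(0.151), array([[ 0.6116, -0.2911]]), array([[ 0.6122, -0.2901]])) +y (np.float64(0.151), array([[ 0.6098, -0.2388]]), array([[ 0.61  , -0.2375]]))
open -y (np.float64(0.153), array([[ 0.6116, -0.3136]]), array([[ 0.6106, -0.313 ]])) +y (np.float64(0.152), array([[ 0.6116, -0.2164]]), array([[ 0.6105, -0.2157]]))
```

Shut, half-open and open all agree: the fingertips sit 31 mm above the reported TCP height, and xy agrees to about 2 mm. I'll command z 31 mm lower, with force guards, and retry.

```bash
sed -i 's/\[x,y,\.05\]/[x,y,.015]/; s/\[x,y,\.004\],feed=.08/[x,y,-.027],feed=.05/; s/\[x,y,\.03\],feed=.05/[x,y,-.005],feed=.05/; s/\[x,y,\.15\],feed=.15/[x,y,.10],feed=.15/; s/move_to(\[x,y,\.15\]/move_to([x,y,.10]/; s/\[x,y,\.03\],feed=.12/[x,y,.000],feed=.12/; s/\[x,y,\.0145\]/[x,y,-.0165]/' h.py; sed -n '/def pick/,$p' h.py
python3 - <<'E'
from h import *
pick(.6088,-.2645,-np.pi/2); print(readout.get_state()['force'].round(2),readout.get_state()['tool_pos'].round(4))
E
```

```text
def pick(x,y,yaw):
    r.move_to([x,y,.13],q(yaw)); r.move_straight([x,y,.015],feed=.15); print('touch',r.move_straight([x,y,-.027],feed=.05,until_force=6))
    r.move_gripper(0.); r.wait(.2); print('gap mm',readout.get_state()['finger_gap']*88)
    r.move_straight([x,y,-.005],feed=.05); r.move_straight([x,y,.10],feed=.15); print('gap mm',readout.get_state()['finger_gap']*88)
def place(x,y,yaw):
    r.move_to([x,y,.10],q(yaw)); r.move_straight([x,y,.000],feed=.12); r.wait(.3)
    print('touch',r.move_straight([x,y,-.0165],feed=.02,until_force=4),readout.get_state()['tool_pos'].round(4))
    r.move_gripper(1.); r.wait(.2); r.move_straight([x,y,.15],feed=.12)
    s=readout.get_state(); print(s['time'],s['finger_gap'])
touch False
gap mm 59.83639614292959
gap mm 59.345881128912154
[-0.12  0.15 -1.  ] [ 0.6083 -0.2642  0.0985]
```

```bash
python3 - <<'E'
from h import *
place(*M[60],0)
r.move_to([.43,-.045,.23],q(0)); r.wait(.2); c=wrist('p60c'); print(readout.get_state()['time'])
uv=cv2.projectPoints(np.array([[.463,-.1785,.04]]),cv2.Rodrigues(c['Twc'][:3,:3].T)[0],-c['Twc'][:3,:3].T@c['Twc'][:3,3],np.array([[c['fx'],0,c['cx']],[0,c['fy'],c['cy']],[0,0,1]]),np.array(c['D']))[0].ravel();print(uv)
print(bright(c,uv,.042,TH=90))
E
```

```text
touch True [ 0.4627 -0.1784 -0.0149]
37.85 0.9976762879036717
38.7833
[346.1304545  268.74284627]
(array([344.9, 270.1]), array([ 0.4613, -0.1794]), (0.4613, -0.1798, 'diam mm', 50.6))
```

View pics/p60c.png

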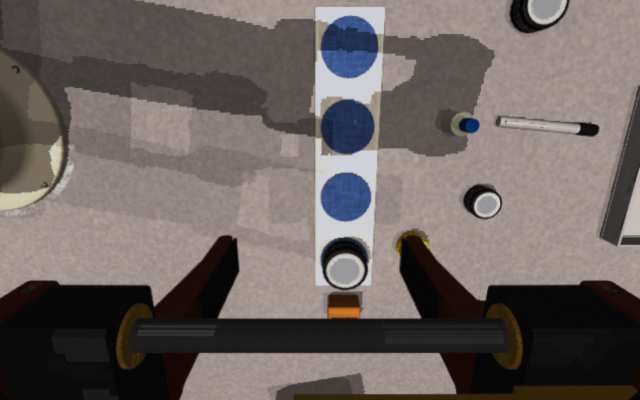

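Lens 60 was placed within 1 mm of its mat centre (346,265) and touched down at exactly the expected height. Now the other three.

```bash
python3 - <<'E'
from h import *
for k,(x,y,w) in {50:(.6712,.1313,-np.pi/2),40:(.6405,-.0955,0),30:(.5916,.2577,0)}.items():
    pick(x,y,w)
    g=readout.get_state()['finger_gap']*88
    if abs(g-k)>4: print('BAD',k,g); break
    place(*M[k],0)
r.move_to([.40,-.045,.26],q(0)); r.wait(.2); wrist('pf'); snap('side','df.png'); snap('scene','sf.png'); print(readout.get_state()['time'])
E
```

```text
touch False
gap mm 49.65954892373276
gap mm 49.37900825035708
touch True [ 0.4628 -0.0884 -0.015 ]
50.875 0.9971907951707412
touch False
gap mm 39.590003684206714
gap mm 39.608583081896526
touch True [ 0.4628  0.0012 -0.0151]
61.4083 1.0006789382237018
touch False
gap mm 29.69164237850903
gap mm 29.098380910272954
touch True [ 0.4628  0.0913 -0.0151]
72.5833 1.0029817395198422
73.7
```

View pics/pf.png

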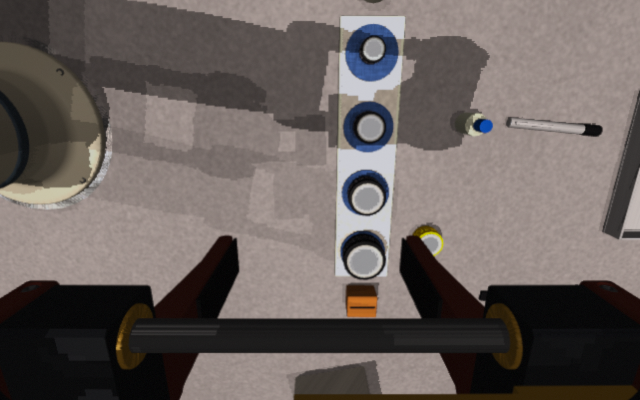

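View pics/df.png

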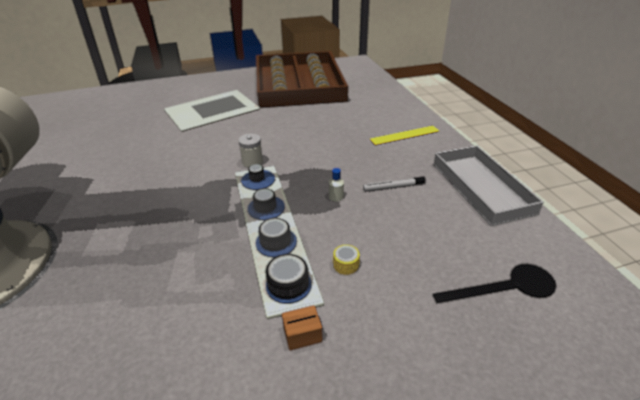

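All four lenses lie flat on their mats, in order from the jar end at (250,150) to the block. The dropper is upright. One numeric check, then hand in.

```bash
python3 - <<'E'
from h import *
c=load('pf')
mw={30:(.4627,.0908),40:(.4626,.0006),50:(.462,-.0891),60:(.4618,-.1793)}
for k,uv in {60:(364,260),50:(368,198),40:(371,127),30:(374,48)}.items():
    z={60:.042,50:.040,40:.038,30:.036}[k]; b=bright(c,uv,z,30,110); print(k,b[1],'off mm',((b[1]-mw[k])*1e3).round(1),b[2][3:])
job.sign_off()
E
```

```text
60 [ 0.4614 -0.1793] off mm [-0.4  0. ] (50.0,)
50 [ 0.4612 -0.0891] off mm [-0.8  0. ] (41.7,)
40 [0.4612 0.0018] off mm [-1.4  1.2] (31.6,)
30 [0.4611 0.0916] off mm [-1.6  0.8] (24.5,)
the job is handed in; nothing more can be done
```

All four lenses are on the tray in order of size: 30 mm on mat 1 beside the jar, then 40, 50, and 60 mm on mat 4 beside the wooden block. I handed the job in at about 74 s on the robot's clock.

- **Last checks:** In the final wrist picture each lens sat within 2 mm of its mat centre (the limit is 12 mm). In the final pictures all four look flat with the glass up, and the dropper is upright. The arm was clear of everything, and the yellow look-alike had not been touched.
- **Set-down:** Each lens touched its mat at the expected height and was released there, not dropped.
- **What failed or disagreed:** My first grip on lens 60 closed on air. The fingertips turned out to be about 31 mm higher than the reported TCP, measured with two cameras at three gripper openings. I commanded heights 31 mm lower from then on, and every later grip closed to the right lens width. That first empty run did not move lens 60.

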